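# Put two napkin rings away on their stand

## Task

Put the napkin rings away on their stand: thread the blue one down the post first, until it sits flat on the foot, then the pale wooden one, until it sits flat on the blue one. Leave the steel ring where it lies, it still has to be polished.

Things in the scene. Friction and masses are not known exactly. Their poses are not given: they have to be found in the camera images.
- blue_ring: Blue glazed napkin ring: a plain round tube 50 mm in outer diameter, with a 38 mm bore right through, 24 mm high, about 50 g, loose, lying flat on the worktop with its bore upright. Origin: centre of its underside; z along the bore, up.
- wood_ring: Pale wooden napkin ring, same shape and sizes as the blue one (50 mm outer, 38 mm bore, 24 mm high), loose, lying flat with its bore upright. Origin: centre of its underside; z along the bore, up.
- steel_ring: Bare silvery steel napkin ring, same shape and sizes as the blue one, loose; to be left alone. The three rings stand in a loose row, 80 mm or more between centres; which is where varies. Origin: centre of its underside; z along the bore, up.
- stand: Napkin-ring stand, fixed: a round dark wooden foot (80 mm across, its top 12 mm above the worktop) with one upright steel post in the middle. The post tapers from 24 mm diameter at the foot to 16 mm near its domed tip, 62 mm above the worktop. Origin: on the post's axis, at the underside of the foot; z up. A ring fully home has its underside 12 mm above the worktop, a second on top of it 36 mm.
There are look-alikes about, which are no part of the job. Leave any pink or purple look-alike of the wood_ring alone.

How it is judged (in metres and radians):
On the way:
1. the blue ring is on the post, flat on the foot (underside within 4 mm of it), the wooden ring not yet on the post (horizontal distance between blue_ring and stand below 0.013 m and z of blue_ring in the frame of stand below 0.016 m and horizontal distance between wood_ring and stand above 0.045 m), for 0.2 s.
At the end, for the whole second after the job is handed in: Both rings are threaded on the post, level within 10 degrees and at rest: the blue one flat on the foot (within 4 mm, and within 13 mm of the post's axis), the wooden one flat on the blue one (within 4 mm, and within 15 mm of the axis). The steel ring is within 30 mm of where it lay (horizontal distance between blue_ring and stand below 0.013 m and z of blue_ring in the frame of stand below 0.016 m and angle between each of blue_ring, wood_ring's own z axis and vertical below 0.17 rad and horizontal distance between wood_ring and stand below 0.015 m and z of wood_ring in the frame of stand between 0.03 and 0.04 m and linear speed of each of blue_ring, wood_ring below 0.02 m/s and distance of steel_ring from where it was at the start of the episode below 0.03 m); the robot touches nothing.
It fails at once if the steel ring is moved more than 30 mm (distance of steel_ring from where it was at the start of the episode above 0.03 m).
It also fails if it takes over 54 s, if anything falls off the work surface, if the arm or the gripper's body presses on something with over 40 N, if the wrist force passes 120 N, or if a joint passes its speed limit or range.

## Robot

A 6-joint arm with a two-finger parallel gripper is mounted at the origin on a cart in front of the work surface, level with it; the furniture and walls round the work are solid. World frame = base frame: x ahead of the robot, y to its left, z up, the work surface at z = 0. Lengths are in mm, angles in rad, forces in N, time in s.
With the tool pointing down it reaches from about 275 to 825 mm from the base axis. Payload 4.9 kg.
Tool frame: the origin (TCP) lies at the very end of the fingers, on their centre line; the grasp point (between the pads) lies grip_point_offset behind it (grip_point_offset is the distance from the TCP to the grasp point, in mm); z points along the fingers, y is the line along which they close (so a half turn about z gives the same grasp; the last joint's range is limited). The gripper opens to 85 mm and grips with 20 to 120 N. Pads are 22 mm wide; open, the fingers measure 114 mm over their backs; the gripper's body (76 mm by 85 mm) begins 54 mm behind the grasp point. The pads swing forward as they close: fully open they stand 13 mm farther back than shut.
Start: joints at [-1.265, 0.326, -0.193, 1.052, 0, 1.437], TCP at [234.181, -497.672, 206.781] pointing down, gripper open.
Joint ranges: [-2.65, 2.65], [-0.97, 1.79], [-1.3, 1.35], [-1.93, 2.1], [-1.47, 1.37], [-3.14, 3.14]. Speed limits (rad/s): [2.57, 2.57, 3.14, 3.14, 3.14, 3.14].

## Interface

Orientations are given as a unit quaternion [x, y, z, w].
In Python, from rig import observe, camera, camera_info, finish_job, grip_point_offset gives the robot as it stands.
- The arm moves only by the tool servo_tool, never from a script. Its argument "targets" is text: rows parted by semicolons, each of 7 numbers parted by spaces: the finger opening in cm, from 0 to 8.54, then the shift along the tool's x, y, z in cm, then the turn, a rotation vector about the tool's x, y, z in degrees. In form: gripper tx ty tz ax ay az; .... A call has 1 to 8 rows; each row shifts and turns the commanded pose from where the row before left it, along the tool's axes as they then stand; what a row does not reach is not made up. A row lasts 1/10 s, in which the tool goes at most 50 mm and 8.59 degrees, less where a joint would pass 70% of its speed; a pose out of reach is approached as far as the arm can. A call with a gripper value outside its range is refused whole. The fingers move at their own pace and stop on an object; "force" is the grip in N (left out, the last holds). Time passes only in rows, so rows that do not move let the fingers close. It gives the time, the measured TCP pose, the force, the opening and the grip force at its end, in the units of the state.
- observe(): the state, without advancing time (a new reading comes with each control period).
- camera(name): name is "scene" or "top" or "wrist"; returns the picture (420x560x3 uint8, red, green, blue); there is no depth.
- camera_info(name): a dict with "mtx" (3x3 intrinsics, pixels), "rvec" (rotation vector, rad) and "tvec" (3), from world to camera coordinates, as OpenCV has them; the wrist camera has in their place "tool_from_camera" (4x4, takes a point from camera to tool coordinates, whose origin is the TCP and whose axes are the flange's). Camera axes: x right, y down, z forward; pixel columns grow to the right and rows downward; lengths in mm; the calibration is good to about 2 mm. A picture is of the moment at which its call begins: read the wrist's pose just before it. camera_info takes no time and is no camera call.
- finish_job(): hands the job in; it is judged then, once.
The state is a dict: "t": time; "joint_pos": joint angles; "dq": joint speeds; "effort": joint torques, N m; "eef_pos": TCP position; "orientation": TCP orientation; "ft_force": force on the tool from outside, world axes, zero at the start; "ft_torque": the same for the moment, N m; "finger_gap": finger opening in mm; "finger_force": force on a finger pad.
Only numpy, scipy, OpenCV 4.12 (cv2) and the standard library are available. Lean on these libraries where they do the work, as an engineer would, in place of code of your own. Each camera call takes 0.05 s, during which the arm holds its last target. There are 200 camera calls.

## Working session

There is one attempt and no reset: what is moved stays moved. The work goes in short steps, Python scripts to look and compute and a tool call to move; the robot and the scene stay as the last step left them, time stands still between calls to the robot, and variables do not carry over. Pictures are saved under pics/ and viewed, at most 11 in all, crops included, and the job is handed in when it is done.

Besides the shell and the picture viewer there is one more tool, called after "Emit:" as name(argument=value, ...) on one line, values as JSON. servo_tool: Moves the arm, as the interface text tells. Its arguments: {"type":"object","properties":{"targets":{"type":"string"},"force":{"type":"number"}},"required":["targets"]}

```bash
mkdir -p pics; ls; python3 - <<'E'
from rig import *
import cv2,numpy as np
print(observe()); print(grip_point_offset)
for n in("scene","top"):
    cv2.imwrite(f"pics/{n}0.png",cv2.cvtColor(camera(n),cv2.COLOR_RGB2BGR))
a=[cv2.imread(f"pics/{n}0.png") for n in("scene","top")]
for n in("scene","top","wrist"):print(n,camera_info(n))
E
```

```text
pics
{'t': 0.0, 'joint_pos': array([-1.26522510e+00,  3.26945109e-01, -1.93596381e-01,  1.05200844e+00,
       -7.89995217e-07,  1.43659971e+00]), 'dq': array([-3.06895597e-04,  4.03199374e-05, -2.58357804e-04,  1.35435472e-03,
       -1.91253823e-04, -3.57823524e-04]), 'effort': array([-2.14753950e-04, -4.43398011e+01,  2.62441421e+01,  1.53825158e-02,
       -2.84261097e-05, -2.81450596e-08]), 'eef_pos': array([ 233.97028908, -497.05137085,  205.99647095]), 'orientation': array([ 9.75922399e-01,  2.18116261e-01, -7.54323537e-05, -8.73550258e-04]), 'ft_force': array([ 0.55771463,  0.61916331, -0.18144105]), 'ft_torque': array([ 0.00286959, -0.00058198,  0.05954789]), 'finger_force': 0.0, 'finger_gap': 85.34795054274396}
18.700000000000003
scene {'mtx': array([[437.97700935,   0.        , 279.40840309],
       [  0.        , 437.97700935, 206.18626586],
       [  0.        ,   0.        ,   1.        ]]), 'rvec': array([ 2.26888509,  0.19454483, -0.12056105]), 'tvec': array([-627.91243516,  -13.42363082, 1020.7817648 ])}
top {'mtx': array([[389.40264042,   0.        , 275.46564795],
       [  0.        , 389.40264042, 207.9219669 ],
       [  0.        ,   0.        ,   1.        ]]), 'rvec': array([ 2.14550375, -2.07245597,  0.20903592]), 'tvec': array([ -5.92730742, 613.60925742, 892.56779582])}
wrist {'mtx': array([[293.31614458,   0.        , 275.08232567],
       [  0.        , 293.31614458, 204.85769934],
       [  0.        ,   0.        ,   1.        ]]), 'tool_from_camera': array([[ 1.39299717e-04, -9.65776260e-01, -2.59376554e-01,
         6.58282882e+01],
       [ 9.99999631e-01,  3.54277515e-04, -7.82079741e-04,
        -1.25291964e-01],
       [ 8.47205328e-04, -2.59376350e-01,  9.65775953e-01,
        -1.65358288e+02],
       [ 0.00000000e+00,  0.00000000e+00,  0.00000000e+00,
         1.00000000e+00]])}
```

View pics/scene0.png

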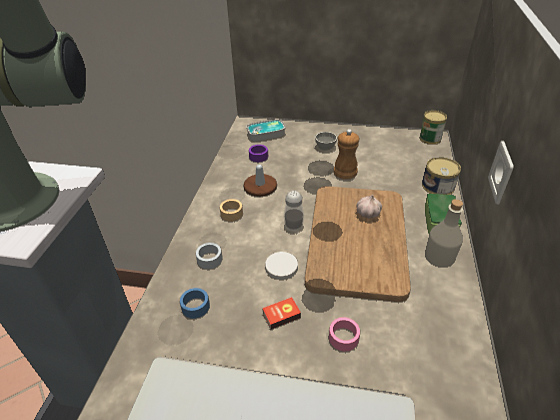

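View pics/top0.png

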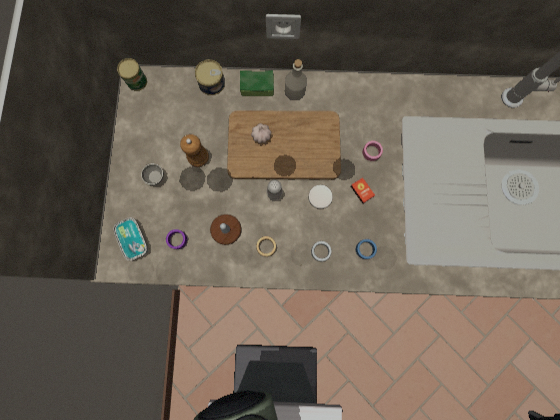

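The scene view shows blue at (195,302), steel at (208,255), wood at (231,209) and the stand at (260,180). The top view has them at (366,250), (321,251), (266,246) and (225,229).

Look-alikes for each target:
- **Blue:** the grey steel ring, and the purple ring at scene (258,152) / top (176,239).
- **Wood:** the pink ring at top (373,150), the purple ring, and the grey bowl at top (152,175).

I choose the blue ring at top (366,250) and the yellowish one at top (266,246).

```bash
cat > h.py <<'E'
from rig import *
import cv2,numpy as np
from scipy.spatial.transform import Rotation as R
def ray(n,px,pose=None):
    ci=camera_info(n); K=ci["mtx"]
    d=cv2.undistortPoints(np.float64([[px]]),K,None)[0,0]; d=np.array([*d,1.])
    if n=="wrist":
        T=ci["tool_from_camera"]; p,q=pose; M=R.from_quat(q).as_matrix()
        return p+M@T[:3,3], M@T[:3,:3]@d
    M=cv2.Rodrigues(ci["rvec"])[0]
    return -M.T@ci["tvec"], M.T@d
def onz(n,px,z,pose=None):
    c,d=ray(n,px,pose); return c+d*(z-c[2])/d[2]
def tri(rays):
    A=0;b=0
    for c,d in rays:
        d=d/np.linalg.norm(d);P=np.eye(3)-np.outer(d,d);A=A+P;b=b+P@c
    return np.linalg.solve(A,b)
def blob(img,lo,hi,near,r):
    hsv=cv2.cvtColor(img,cv2.COLOR_RGB2HSV); m=cv2.inRange(hsv,lo,hi)
    w=np.zeros_like(m); cv2.circle(w,tuple(map(int,near)),r,255,-1); m&=w
    m=cv2.morphologyEx(m,cv2.MORPH_OPEN,np.ones((2,2)))
    return cv2.convexHull(cv2.findNonZero(m))
def cen(h):
    M=cv2.moments(h); return M["m10"]/M["m00"],M["m01"]/M["m00"]
E
python3 - <<'E'
from h import *
I={n:cv2.cvtColor(cv2.imread(f"pics/{n}0.png"),cv2.COLOR_BGR2RGB) for n in("scene","top")}
for nm,lo,hi,s,t in(("blue",(95,110,40),(118,255,255),(195,302),(366,250)),("wood",(14,80,80),(30,255,255),(231,209),(266,246)),("foot",(0,90,20),(13,255,160),(260,182),(225,229))):
    ps=cen(blob(I["scene"],lo,hi,s,24));pt=cen(blob(I["top"],lo,hi,t,22))
    print(nm,np.round(ps),np.round(pt),tri([ray("scene",ps),ray("top",pt)]).round(1),onz("top",pt,12).round(1),onz("scene",ps,12).round(1))
print("steel",onz("top",(321,251),12))
a=cv2.resize(I["scene"][130:330,170:290],None,fx=2.9,fy=2.9,interpolation=2)
b=cv2.resize(I["top"][205:275,205:395],None,fx=2.35,fy=2.35,interpolation=2)
c=np.zeros((600,800,3),np.uint8);c[:a.shape[0],:a.shape[1]]=a;c[:b.shape[0],350:350+b.shape[1]]=b
cv2.imwrite("pics/crop.png",cv2.cvtColor(c,cv2.COLOR_RGB2BGR))
E
```

```text
blue [194. 300.] [366. 250.] [ 525.1 -216.2   16.1] [ 524. -218.   12.] [ 525.  -212.5   12. ]
wood [232. 211.] [267. 247.] [524.3  35.4   7.6] [522.2  34.5  12. ] [527.6  31.6  12. ]
foot [261. 186.] [226. 230.] [565.6 142.3   0.7] [562.3 140.   12. ] [570.8 129.1  12. ]
steel [ 516.83238605 -103.09720851   12.        ]
```

View pics/crop.png

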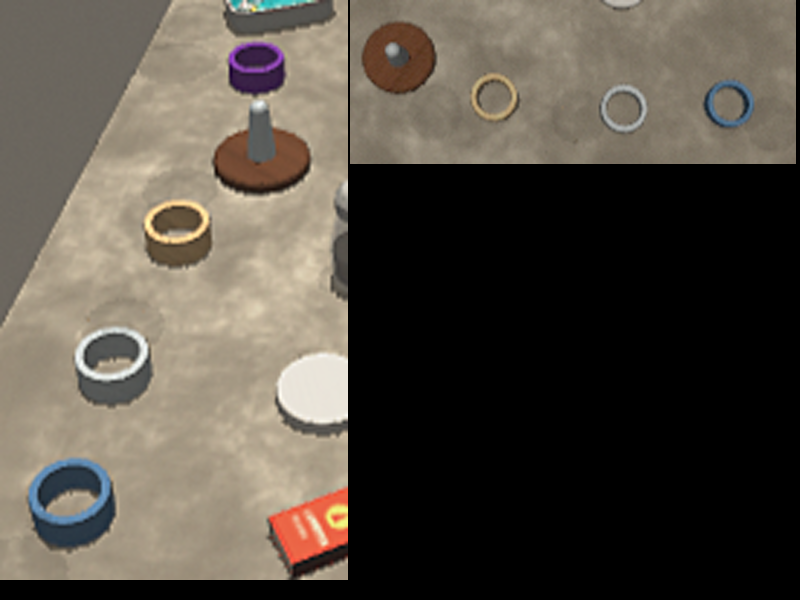

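The crop shows the blue ring, steel ring, yellowish wooden ring and the foot with its post all plainly, so the choice holds. Next I move over the blue ring.

Emit:
servo_tool(targets="8.5 3 -1 0 0 0 0;8.5 4 -1.4 0 0 0 0;8.5 4 -1.4 0 0 0 0;8.5 4 -1.4 0 0 0 0;8.5 4 -1.4 0 0 0 0;8.5 4 -1.4 0 0 0 0;8.5 4 -1.4 0 0 0 0;8.5 4 -1.4 0 0 0 0", force=30)

```text
t: 0.9
eef_pos: [469.5, -266.4, 206.5]
orientation: [0.976, 0.218, -0.0, -0.0]
ft_force: [-0.2, 0.1, -0.6]
finger_gap: 85.4
finger_force: 0.0
```

Emit:
servo_tool(targets="8.5 4 -1.2 0 0 0 0;8.5 3.5 -1 0 0 0 -7;8.5 0 0 1 0 0 -8;8.5 0 0 1 0 0 -8;8.5 0 0 1 0 0 -8;8.5 0 0 1 0 0 -8;8.5 0 0 1 0 0 -8;8.5 0 0 1 0 0 -8")

```text
t: 1.7
eef_pos: [526.8, -215.8, 145.9]
orientation: [0.763, 0.646, -0.0, -0.001]
ft_force: [1.1, -0.3, 0.5]
finger_gap: 84.7
finger_force: 0.0
```

Emit:
servo_tool(targets="8.5 0 0 0 0 0 -8;8.5 0 0 0 0 0 -2;8.5 0 0 0 0 0 0")

```text
t: 2.0
eef_pos: [526.8, -215.9, 146.2]
orientation: [0.706, 0.708, -0.0, -0.001]
ft_force: [-0.1, 0.3, 0.6]
finger_gap: 85.1
finger_force: 0.0
```

```bash
cat > w.py <<'E'
from h import *
import sys
def shot(f):
    o=observe(); im=camera("wrist"); cv2.imwrite(f"pics/{f}.png",cv2.cvtColor(im,cv2.COLOR_RGB2BGR))
    np.savez(f"pics/{f}.npz",p=o["eef_pos"],q=o["orientation"])
    print(o["t"],o["eef_pos"].round(1),np.round(R.from_quat(o["orientation"]).as_matrix(),3).tolist(),o["joint_pos"].round(2))
if __name__=="__main__": shot(sys.argv[1])
E
python3 w.py w1
```

```text
2.0 [ 526.8 -215.9  146.2] [[-0.003, 1.0, -0.001], [1.0, 0.003, 0.001], [0.001, -0.001, -1.0]] [-0.52  0.41 -0.23  0.93  0.    1.05]
```

View pics/w1.png

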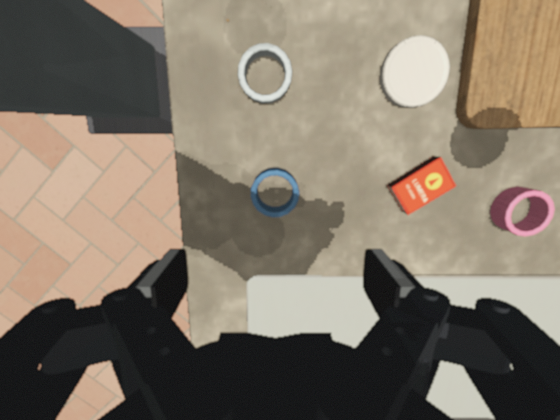

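The wrist view shows the blue ring at (275,193), with steel above it at (265,73) and nothing within reach of the fingers.

```bash
python3 - <<'E'
from h import *
L=lambda f:cv2.cvtColor(cv2.imread(f"pics/{f}.png"),cv2.COLOR_BGR2RGB)
d=np.load("pics/w1.npz");P=(d["p"],d["q"])
lo,hi=(95,110,30),(118,255,255)
h=blob(L("w1"),lo,hi,(275,193),40);pw=cen(h);pt=cen(blob(L("top0"),lo,hi,(366,250),22));ps=cen(blob(L("scene0"),lo,hi,(195,302),24))
print(pw,cv2.boundingRect(h))
print(onz("wrist",pw,12,P),onz("wrist",pw,20,P),tri([ray("wrist",pw,P),ray("top",pt)]),tri([ray("wrist",pw,P),ray("scene",ps)]))
# stand: tip pixel & foot
for im,n,near,r in((L("top0"),"top",(225,229),20),(L("scene0"),"scene",(260,182),22)):
    hh=blob(im,(0,110,20),(13,255,200),near,r);print(n,cv2.fitEllipse(hh),onz(n,cv2.fitEllipse(hh)[0],12))
print(tri([ray("top",(222.5,226)),ray("scene",(259.2,166))]))
E
```

```text
(279.5, 207.0) (269, 204, 22, 7)
[ 531.57594133 -232.58599363   12.        ] [ 531.4559814  -230.38832014   20.        ] [ 527.86165956 -225.19794836   12.15537527] [ 532.03104805 -226.84421219   31.68322913]
top ((226.20449829101562, 230.06951904296875), (29.427637100219727, 30.14661979675293), 72.72274017333984) [561.95471829 139.98752563  12.        ]
scene ((260.6716003417969, 185.7135772705078), (21.532066345214844, 33.10658264160156), 84.7334976196289) [570.70333155 128.77034123  12.        ]
[565.70794246 143.73326436  56.89432668]
```

```bash
python3 - <<'E'
from h import *
im=cv2.cvtColor(cv2.imread("pics/w1.png"),cv2.COLOR_BGR2RGB)
hsv=cv2.cvtColor(im,cv2.COLOR_RGB2HSV)
for c in range(248,304,3):print(c,hsv[193,c],end=' ')
d=np.load("pics/w1.npz");P=(d["p"],d["q"])
for lo in((95,110,15),(95,90,15),(95,130,50)):
    h=blob(im,lo,(125,255,255),(275,193),40);e=cv2.fitEllipse(h);print('\n',cv2.boundingRect(h),e,cen(h))
    print(onz("wrist",e[0],24,P),onz("wrist",e[0],12,P),tri([ray("wrist",e[0],P),ray("top",(366,250))]))
E
```

```text
248 [20 59 87] 251 [103  82  93] 254 [103 107 119] 257 [105  60  76] 260 [21 57 89] 263 [21 54 90] 266 [21 53 91] 269 [20 50 91] 272 [20 57 89] 275 [21 54 95] 278 [21 52 94] 281 [20 55 92] 284 [21 56 91] 287 [20 54 94] 290 [21 53 91] 293 [104 105 102] 296 [103 107 145] 299 [100   6 134] 302 [ 19  50 158] 
 (269, 204, 22, 7) ((279.5, 207.0), (2.663130044937134, 23.196983337402344), 76.42515563964844) (279.5, 207.0)
[ 531.39600143 -229.2894834    24.        ] [ 531.57594133 -232.58599363   12.        ] [ 527.42412724 -224.17839321   13.81409999]

 (252, 170, 47, 47) ((275.2653503417969, 193.18307495117188), (46.56589889526367, 47.16762924194336), 161.15432739257812) (275.34179956684386, 193.22445363260485)
[ 527.03766539 -214.91612473   24.        ] [ 527.03577791 -217.61298632   12.        ] [ 527.02633698 -225.01367186  -22.86110293]Traceback (most recent call last):
  File "<stdin>", line 7, in <module>
  File "h.py", line 23, in blob
    return cv2.convexHull(cv2.findNonZero(m))
           ~~~~~~~~~~~~~~^^^^^^^^^^^^^^^^^^^^
cv2.error: OpenCV(4.12.0) /io/opencv/modules/imgproc/src/convhull.cpp:143: error: (-215:Assertion failed) total >= 0 && (depth == CV_32F || depth == CV_32S) in function 'convexHull'
```

Emit:
servo_tool(targets="8.5 0 0 2 0 0 0;8.5 0 0 2 0 0 0;8.5 0 0 2 0 0 0;8.5 0 0 0 0 0 0")

```text
t: 2.45
eef_pos: [525.1, -215.0, 84.2]
orientation: [0.706, 0.708, -0.001, -0.003]
ft_force: [-0.7, 0.2, 0.2]
finger_gap: 84.7
finger_force: 0.0
```

```bash
python3 w.py w2; python3 - <<'E'
from h import *
rs=[];
for f,near,r in(("w1",(275,193),40),("w2",(275,205),48)):
    im=cv2.cvtColor(cv2.imread(f"pics/{f}.png"),cv2.COLOR_BGR2RGB)
    d=np.load(f"pics/{f}.npz");P=(d["p"],d["q"])
    h=blob(im,(95,90,15),(125,255,255),near,r);e=cv2.fitEllipse(h);print(cv2.boundingRect(h),e)
    print(onz("wrist",e[0],24,P).round(1),onz("wrist",e[0],12,P).round(1));rs.append(ray("wrist",e[0],P))
print(tri(rs))
E
```

```text
2.45 [ 525.1 -215.    84.2] [[-0.003, 1.0, -0.005], [1.0, 0.003, 0.003], [0.003, -0.005, -1.0]] [-0.52  0.47 -0.31  0.8  -0.    1.05]
(252, 170, 47, 47) ((275.2653503417969, 193.18307495117188), (46.56589889526367, 47.16762924194336), 161.15432739257812)
[ 527.  -214.9   24. ] [ 527.  -217.6   12. ]
(249, 181, 59, 60) ((277.5423278808594, 210.6256866455078), (58.5400276184082, 59.61171340942383), 175.53280639648438)
[ 526.9 -214.2   24. ] [ 527.  -217.6   12. ]
[ 527.00985158 -217.52519645   12.41044733]
```

Emit:
servo_tool(targets="8.5 -0.2 0.2 2 0 0 0;8.5 0 0 2 0 0 0;8.5 0 0 2 0 0 0;8.5 0 0 1.5 0 0 0;8.5 0 0 0.5 0 0 0;5 0 0 0 0 0 0;4 0 0 0 0 0 0;4 0 0 0 0 0 0")

```text
t: 3.3
eef_pos: [530.1, -218.6, 8.0]
orientation: [0.706, 0.708, 0.0, 0.001]
ft_force: [0.4, 0.2, -0.5]
finger_gap: 43.4
finger_force: 0.0
```

Emit:
servo_tool(targets="4 0 0 0 0 0 0;4 0 0 0 0 0 0;4 0 0 0 0 0 0")

```text
t: 3.6
eef_pos: [529.3, -218.2, 7.1]
orientation: [0.706, 0.708, 0.0, 0.0]
ft_force: [-0.1, 0.8, -0.0]
finger_gap: 40.2
finger_force: 0.0
```

The gap passed 50 mm with no force, so the grasp missed the ring; I look.

```bash
python3 - <<'E'
from h import *
a=camera("wrist");b=camera("scene");t=camera("top")
c=np.zeros((420,800,3),np.uint8);c[:,:400]=a[:,80:480];c[:,400:]=cv2.resize(b[200:340,130:270],(400,420));c[:130,560:800]=cv2.resize(t[225:275,320:412],(240,130))
cv2.imwrite("pics/g1.png",cv2.cvtColor(c,cv2.COLOR_RGB2BGR))
E
```

```text
(no output)
```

View pics/g1.png

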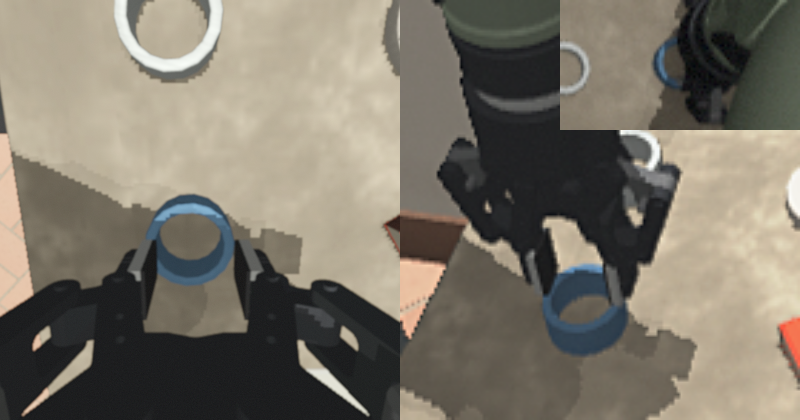

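```bash
python3 w.py w3; python3 - <<'E'
from h import *
f="w3"
im=cv2.cvtColor(cv2.imread(f"pics/{f}.png"),cv2.COLOR_BGR2RGB)
d=np.load(f"pics/{f}.npz");P=(d["p"],d["q"])
h=blob(im,(95,90,15),(125,255,255),(270,235),60);e=cv2.fitEllipse(h);print(cv2.boundingRect(h),e)
print(onz("wrist",e[0],24,P).round(1),onz("wrist",e[0],12,P).round(1))
print(observe()["finger_gap"],observe()["ft_force"])
M=camera_info("wrist");T=np.linalg.inv(M["tool_from_camera"])
for q in((0,20,0),(0,-20,0),(11,20,0),(-11,20,0),(0,20,-18.7),(0,20,-40)):
    c=T[:3,:3]@np.array(q)+T[:3,3];u=M["mtx"]@c;print(q,(u[:2]/u[2]).round())
E
```

```text
3.75 [ 529.2 -218.1    6.8] [[-0.003, 1.0, -0.0], [1.0, 0.003, -0.0], [-0.0, -0.0, -1.0]] [-0.52  0.57 -0.37  0.62 -0.    1.05]
(228, 197, 88, 89) ((270.92645263671875, 241.51502990722656), (86.38594055175781, 88.84969329833984), 179.749755859375)
[ 527.1 -212.6   24. ] [ 527.  -217.5   12. ]
39.9993615830286 [-0.9088534  -0.28810647 -0.17963874]
(0, 20, 0) [308. 239.]
(0, -20, 0) [242. 239.]
(11, 20, 0) [308. 222.]
(-11, 20, 0) [307. 256.]
(0, 20, -18.7) [312. 252.]
(0, 20, -40) [317. 271.]
```

The ring has not moved; it is still at (527,-217). The finger tips seem to be above it, so I zoom in.

```bash
python3 - <<'E'
from h import *
im=cv2.imread("pics/w3.png")
b=cv2.cvtColor(camera("scene"),cv2.COLOR_RGB2BGR)
c=np.zeros((500,800,3),np.uint8)
c[:,:400]=cv2.resize(im[180:330,210:330],(400,500),interpolation=0);c[:,400:]=cv2.resize(b[255:330,165:225],(400,500),interpolation=0)
cv2.imwrite("pics/g2.png",c)
E
```

```text
(no output)
```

View pics/g2.png

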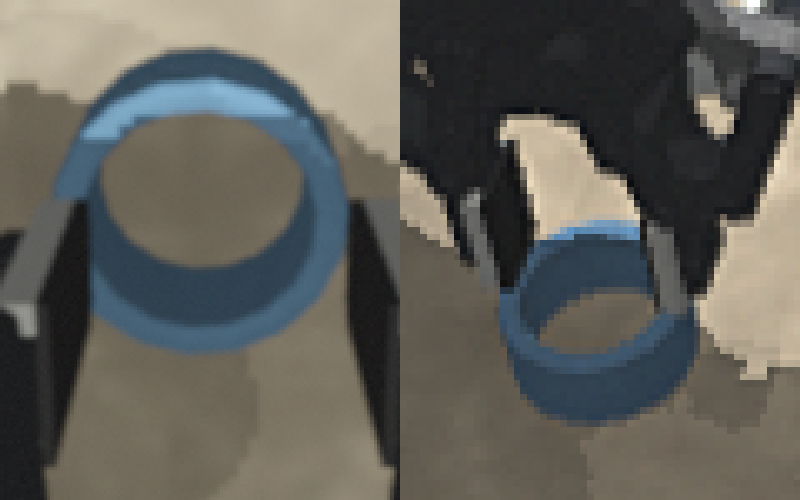

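```bash
python3 - <<'E'
from h import *
M=camera_info("wrist");T=np.linalg.inv(M["tool_from_camera"])
for x in(11,-11):
  for z in(0,-10,-15,-20,-25,-30):
    c=T[:3,:3]@np.array((x,20,z))+T[:3,3];u=M["mtx"]@c;print(x,z,(u[:2]/u[2]).round(1))
# scene: near-edge tip px of right finger at end
s=(165+682*.15,255+310*.15); w=(314.4,240)
d=np.load("pics/w3.npz");P=(d["p"],d["q"])
print(s,tri([ray("scene",s),ray("wrist",w,P)]),P[0])
E
```

```text
11 0 [308.5 221.9]
11 -10 [310.4 227.6]
11 -15 [311.5 230.6]
11 -20 [312.6 233.9]
11 -25 [313.8 237.3]
11 -30 [315.1 241. ]
-11 0 [307.4 256.1]
-11 -10 [309.2 263.5]
-11 -15 [310.2 267.5]
-11 -20 [311.3 271.7]
-11 -25 [312.4 276.3]
-11 -30 [313.6 281.1]
(267.3, 301.5) [ 602.66806749 -205.11795666    5.24043108] [ 529.17761748 -218.12798548    6.81250697]
```

```bash
python3 - <<'E'
from h import *
d=np.load("pics/w3.npz");P=(d["p"],d["q"])
for s,w in(((207.3,301.5),(314.4,271)),((207.3,301.5),(314.4,240)),((181,298),(237,240)),((181,298),(222,271))):
  print(tri([ray("scene",s),ray("wrist",w,P)]))
E
```

```text
[ 552.69313926 -225.80980513   30.17185896]
[ 550.93312604 -214.94222263   16.5976342 ]
[ 505.02413957 -215.60199165   16.98295203]
[ 504.53352183 -225.63256508   30.75593959]
```

Emit:
servo_tool(targets="8 0 -0.2 0 0 0 0;8 0 0 0 0 0 0;8 0 0 0 0 0 0;8 0 0 0 0 0 0;8 0 0 0 0 0 0;8 0 0 0 0 0 0")

```text
t: 4.45
eef_pos: [527.2, -218.1, 6.8]
orientation: [0.706, 0.708, 0.0, 0.0]
ft_force: [0.0, 0.1, 0.6]
finger_gap: 80.3
finger_force: 0.0
```

Tips appear to stand about 20 mm behind the nominal TCP, near z≈27, so I go lower in guarded steps.

Emit:
servo_tool(targets="8 0 0 0.4 0 0 0;8 0 0 0.4 0 0 0;8 0 0 0.2 0 0 0;8 0 0 0 0 0 0")

```text
t: 4.85
eef_pos: [526.8, -217.9, -3.8]
orientation: [0.706, 0.708, -0.0, -0.001]
ft_force: [0.2, 0.1, 0.1]
finger_gap: 80.0
finger_force: 0.0
```

Emit:
servo_tool(targets="5.5 0 0 0 0 0 0;4 0 0 0 0 0 0;4 0 0 0 0 0 0;4 0 0 0 0 0 0;4 0 0 0 0 0 0")

```text
t: 5.35
eef_pos: [528.3, -218.6, -2.0]
orientation: [0.706, 0.708, 0.0, 0.001]
ft_force: [-1.0, -1.0, 6.1]
finger_gap: 40.4
finger_force: 3.2
```

Contact came at the ring's top (6 N), so tips are about 26 mm behind the TCP at this gap. I open and go lower.

Emit:
servo_tool(targets="8 0 -0.1 0 0 0 0;8 0 0 0 0 0 0;8 0 0 0 0 0 0;8 0 0 0 0 0 0;8 0 0 0.4 0 0 0;8 0 0 0.5 0 0 0;8 0 0 0.5 0 0 0;8 0 0 0 0 0 0")

```text
t: 6.15
eef_pos: [525.4, -217.7, -18.3]
orientation: [0.706, 0.708, -0.0, -0.001]
ft_force: [0.3, -0.5, -0.2]
finger_gap: 80.0
finger_force: 0.0
```

Emit:
servo_tool(targets="5.5 0 0 0 0 0 0;4 0 0 0 0 0 0;4 0 0 0 0 0 0;4 0 0 0 0 0 0;4 0 0 0 0 0 0")

```text
t: 6.65
eef_pos: [526.5, -218.3, -16.9]
orientation: [0.706, 0.708, 0.0, 0.0]
ft_force: [-0.7, 0.9, 2.0]
finger_gap: 47.8
finger_force: 31.5
```

Emit:
servo_tool(targets="4 0 0 -1 0 0 0;4 0 0 -2 0 0 0;4 0 0 -2 0 0 0;4 0 0 -2 0 0 0;4 0 0 -2 0 0 0;4 0 0 -2 0 0 0;4 2 0 0 0 0 0;4 3 0 0 0 0 0")

```text
t: 7.45
eef_pos: [526.9, -169.2, 94.4]
orientation: [0.707, 0.707, 0.0, 0.001]
ft_force: [0.7, 0.2, -0.3]
finger_gap: 48.4
finger_force: 31.2
```

Emit:
servo_tool(targets="4 4 0 0 0 0 0;4 4 0.5 0 0 0 0;4 4 0.5 0 0 0 0;4 4 0.5 0 0 0 0;4 4 0.5 0 0 0 0;4 3 0.5 0 0 0 0;4 1 0.5 0 0 0 0;4 0 0 0 0 0 0")

```text
t: 8.25
eef_pos: [555.8, 73.0, 93.2]
orientation: [0.705, 0.709, 0.0, 0.0]
ft_force: [0.3, -1.3, -1.4]
finger_gap: 48.2
finger_force: 31.2
```

```bash
python3 w.py w4
```

```text
8.25 [555.8  73.   93.2] [[-0.006, 1.0, 0.001], [1.0, 0.006, -0.0], [-0.0, 0.001, -1.0]] [-0.    0.44 -0.33  0.8  -0.    1.56]
```

View pics/w4.png

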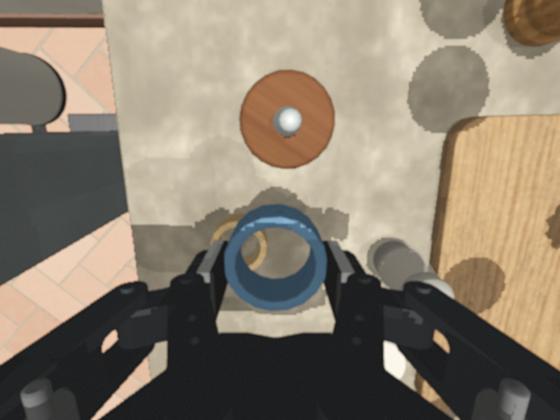

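The blue ring is held level at (276,257). The foot is centred at about (287,119) and the post tip at (288,121).

```bash
cat > st.py <<'E'
from h import *
def stand(f,near=(287,119)):
    im=cv2.cvtColor(cv2.imread(f"pics/{f}.png"),cv2.COLOR_BGR2RGB)
    d=np.load(f"pics/{f}.npz");P=(d["p"],d["q"])
    e=cv2.fitEllipse(blob(im,(0,120,20),(14,255,255),near,58))
    return im,P,e
E
python3 - <<'E'
from st import *
im,P,e=stand("w4");print("foot",e,onz("wrist",e[0],12,P),"tip",onz("wrist",(288,120),60,P))
t=cv2.cvtColor(cv2.imread("pics/top0.png"),cv2.COLOR_BGR2RGB);et=cv2.fitEllipse(blob(t,(0,110,20),(13,255,200),(225,229),20))
print("h",tri([ray("wrist",e[0],P),ray("top",et[0])]))
h=blob(im,(95,90,15),(125,255,255),(276,257),62);e2=cv2.fitEllipse(h)
print("ring",e2,[onz("wrist",e2[0],P[0][2]+k,P).round(1).tolist() for k in(17,29,41)],P[0])
E
```

```text
foot ((287.8123779296875, 119.83101654052734), (92.9279556274414, 97.01864624023438), 8.675553321838379) [565.87505702 143.86996894  12.        ] tip [563.98947366 142.77495033  60.        ]
h [567.21363303 144.71533362 -23.19682014]
ring ((275.96282958984375, 258.8902587890625), (102.9122314453125, 103.97422790527344), 6.4999494552612305) [[556.5, 68.2, 110.2], [556.4, 73.9, 122.2], [556.4, 79.7, 134.2]] [555.78693616  73.01331802  93.19598122]
```

Emit:
servo_tool(targets="4 3 0.4 0 0 0 0;4 0.5 0.4 0 0 0 0;4 0 0 0 0 0 0;4 0 0 0 0 0 0")

```text
t: 8.7
eef_pos: [562.9, 105.5, 92.7]
orientation: [0.706, 0.708, -0.0, 0.0]
ft_force: [-0.0, 0.4, -0.8]
finger_gap: 48.2
finger_force: 31.2
```

```bash
python3 w.py w5; python3 - <<'E'
from st import *
rs=[];rt=[]
for f,n in(("w4",(287,119)),("w5",(280,155))):
    im,P,e=stand(f,n);rs.append(ray("wrist",e[0],P));print(e,onz("wrist",e[0],12,P))
    g=cv2.cvtColor(im,cv2.COLOR_RGB2HSV);m=cv2.inRange(g,(0,0,110),(180,60,255));w=np.zeros_like(m);cv2.circle(w,tuple(map(int,e[0])),22,255,-1);m&=w
    M=cv2.moments(m,True)
    if M["m00"]: c=(M["m10"]/M["m00"],M["m01"]/M["m00"]);print("tip",c,onz("wrist",c,60,P));rt.append(ray("wrist",c,P))
print("foot",tri(rs)); print("tip",tri(rt))
E
```

```text
8.7 [562.9 105.5  92.7] [[-0.002, 1.0, -0.0], [1.0, 0.002, -0.001], [-0.001, -0.0, -1.0]] [ 0.06  0.47 -0.29  0.81 -0.    1.63]
((287.8123779296875, 119.83101654052734), (92.9279556274414, 97.01864624023438), 8.675553321838379) [565.87523825 143.87013087  12.        ]
tip (287.2123076923077, 120.3276923076923) [563.48090385 142.56729773  60.        ]
((278.7977600097656, 159.3777313232422), (89.93913269042969, 90.75518035888672), 10.392937660217285) [566.09192297 144.60621095  12.        ]
tip (277.93217893217894, 162.94516594516594) [564.95754363 147.43918944  60.        ]
foot [566.13819938 143.98408197   6.23364902]
tip [565.08393184 143.20065448  24.57042076]
```

Emit:
servo_tool(targets="4 1.8 0.2 0 0 0 0;4 1.9 0 0 0 0 0;4 0 0 1 0 0 0;4 0 0 1 0 0 0;4 0 0 0 0 0 0;4 0 0 0 0 0 0;4 0 0 0 0 0 0")

```text
t: 9.45
eef_pos: [565.1, 143.4, 72.8]
orientation: [0.706, 0.708, -0.0, 0.0]
ft_force: [0.3, 0.3, -0.8]
finger_gap: 48.0
finger_force: 31.2
```

```bash
python3 - <<'E'
from h import *
o=observe();print(o["eef_pos"],o["t"])
c=np.zeros((420,800,3),np.uint8);c[:,:400]=camera("wrist")[:,80:480];c[:,400:]=cv2.resize(camera("scene")[100:240,190:323],(400,420))
cv2.imwrite("pics/p1.png",cv2.cvtColor(c,cv2.COLOR_RGB2BGR))
E
```

```text
[565.08630248 143.35534119  72.83025356] 9.45
```

View pics/p1.png

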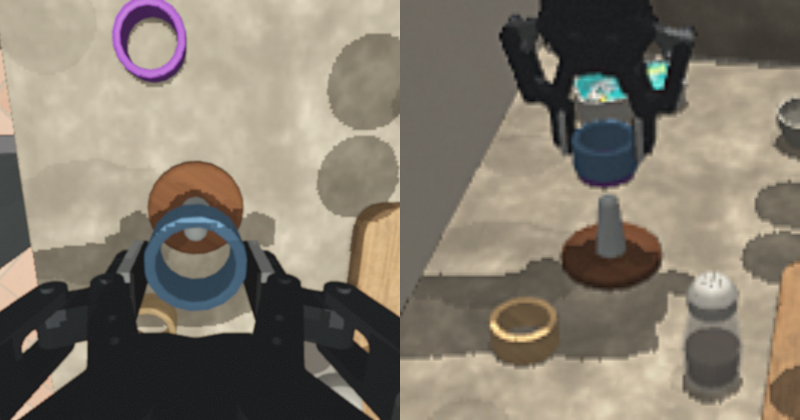

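The ring is over the post, which shows at crop (195,225), centred in the bore direction, so I lower it.

Emit:
servo_tool(targets="4 0 0 1 0 0 0;4 0 0 1.5 0 0 0;4 0 0 1.5 0 0 0;4 0 0 1.5 0 0 0;4 0 0 1 0 0 0;4 0 0 0.7 0 0 0;4 0 0 0 0 0 0;4 0 0 0 0 0 0")

```text
t: 10.35
eef_pos: [565.2, 144.1, 1.0]
orientation: [0.706, 0.708, 0.0, 0.0]
ft_force: [0.0, 0.0, -0.1]
finger_gap: 47.8
finger_force: 31.2
```

Emit:
servo_tool(targets="4 0 0 0.2 0 0 0;4 0 0 0.2 0 0 0;4 0 0 0 0 0 0")

```text
t: 10.65
eef_pos: [565.0, 144.0, -3.1]
orientation: [0.706, 0.708, 0.0, 0.0]
ft_force: [0.6, 0.4, -0.5]
finger_gap: 48.2
finger_force: 31.2
```

Emit:
servo_tool(targets="4 0 0 0.1 0 0 0;4 0 0 0.1 0 0 0;4 0 0 0 0 0 0")

```text
t: 10.95
eef_pos: [565.1, 144.0, -4.9]
orientation: [0.706, 0.708, 0.0, 0.0]
ft_force: [-1.5, 0.6, 2.9]
finger_gap: 47.9
finger_force: 31.5
```

Contact came at the expected height. I release, rise, and move toward the wooden ring.

Emit:
servo_tool(targets="6 0 0 0 0 0 0;8 0 0 0 0 0 0;8 0 0 0 0 0 0;8 0 0 0 0 0 0;8 0 0 -2 0 0 0;8 0 0 -3 0 0 0;8 0 0 -3 0 0 0;8 0 0 -3 0 0 0")

```text
t: 11.75
eef_pos: [564.7, 144.0, 105.7]
orientation: [0.706, 0.708, -0.0, -0.0]
ft_force: [1.2, -0.1, -0.5]
finger_gap: 79.9
finger_force: 0.0
```

Emit:
servo_tool(targets="8 -2 -0.7 0 0 0 0;8 -3 -1.1 0 0 0 0;8 -3 -1.1 0 0 0 0;8 -2.9 -1.1 0 0 0 0;8 0 0 0 0 0 0;8 0 0 0 0 0 0")

```text
t: 12.35
eef_pos: [525.5, 34.6, 105.0]
orientation: [0.706, 0.708, 0.0, 0.0]
ft_force: [-0.1, 0.5, -0.5]
finger_gap: 80.0
finger_force: 0.0
```

```bash
python3 w.py w6; python3 - <<'E'
from h import *
im=cv2.cvtColor(cv2.imread("pics/w6.png"),cv2.COLOR_BGR2RGB)
s=cv2.cvtColor(camera("scene"),cv2.COLOR_RGB2BGR);cv2.imwrite("pics/s6.png",s)
c=np.zeros((420,800,3),np.uint8);c[:,:400]=cv2.imread("pics/w6.png")[:,80:480];c[:,400:]=cv2.resize(s[100:240,190:323],(400,420))
cv2.imwrite("pics/p2.png",c)
E
```

```text
12.35 [525.5  34.6 105. ] [[-0.002, 1.0, 0.0], [1.0, 0.002, 0.0], [0.0, 0.0, -1.0]] [-0.07  0.38 -0.4   0.79  0.    1.49]
```

View pics/p2.png

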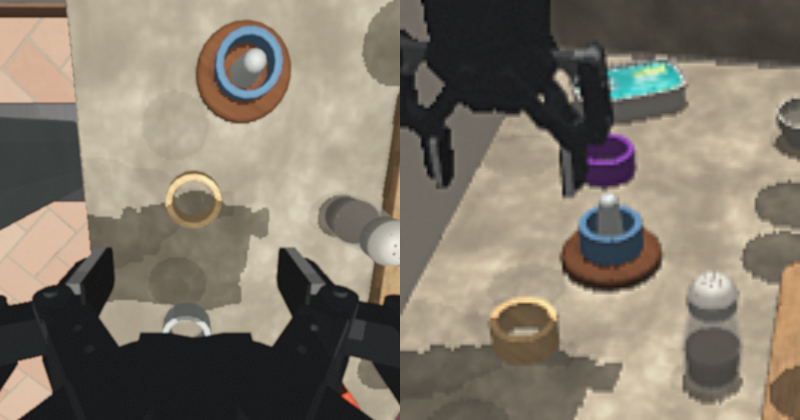

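The blue ring sits flat on the foot around the post. The wooden ring is at wrist pixel about (274,200), and I descend halfway for a second view.

Emit:
servo_tool(targets="8 0 0 2 0 0 0;8 0 0 2 0 0 0;8 0 0 0 0 0 0;8 0 0 0 0 0 0")

```text
t: 12.85
eef_pos: [525.3, 35.7, 64.7]
orientation: [0.705, 0.709, -0.0, -0.0]
ft_force: [-0.8, 0.4, 0.5]
finger_gap: 80.0
finger_force: 0.0
```

```bash
python3 w.py w7; python3 - <<'E'
from h import *
rs=[]
for f,near,r in(("w6",(274,200),42),("w7",(276,214),50)):
    im=cv2.cvtColor(cv2.imread(f"pics/{f}.png"),cv2.COLOR_BGR2RGB)
    d=np.load(f"pics/{f}.npz");P=(d["p"],d["q"])
    h=blob(im,(12,88,40),(30,255,255),near,r);e=cv2.fitEllipse(h);print(cv2.boundingRect(h),e)
    print(onz("wrist",e[0],24,P).round(1),onz("wrist",e[0],12,P).round(1));rs.append(ray("wrist",e[0],P))
print(tri(rs))
im=cv2.cvtColor(cv2.imread("pics/w6.png"),cv2.COLOR_BGR2RGB);d=np.load("pics/w6.npz");P=(d["p"],d["q"])
e=cv2.fitEllipse(blob(im,(95,90,15),(125,255,255),(329,62),48));print("blue on post",e,onz("wrist",e[0],24,P),onz("wrist",e[0],36,P))
E
```

```text
12.85 [525.3  35.7  64.7] [[-0.005, 1.0, -0.001], [1.0, 0.005, 0.0], [0.0, -0.001, -1.0]] [-0.07  0.43 -0.45  0.7   0.    1.49]
(246, 172, 57, 57) ((274.296142578125, 200.51805114746094), (55.66609191894531, 56.49957275390625), 22.533554077148438)
[525.   38.3  24. ] [524.9  35.3  12. ]
(241, 181, 67, 67) ((274.19342041015625, 214.52488708496094), (65.63255310058594, 66.71015930175781), 10.68698501586914)
[524.7  38.9  24. ] [524.7  35.3  12. ]
[524.82225727  35.23861877  11.89476516]
blue on post ((328.64459228515625, 64.2541275024414), (64.20010375976562, 73.8512191772461), 23.457538604736328) [566.69240862 146.63830884  24.        ] [564.68827043 144.37620163  36.        ]
```

Emit:
servo_tool(targets="8 0 0 2 0 0 0;8 0 0 2 0 0 0;8 0 0 2 0 0 0;8 0 0 1.5 0 0 0;8 0 0 0.7 0 0 0;8 0 0 0 0 0 0")

```text
t: 13.5
eef_pos: [525.4, 35.0, -17.2]
orientation: [0.706, 0.708, -0.0, -0.0]
ft_force: [0.1, -0.5, -0.9]
finger_gap: 80.2
finger_force: 0.0
```

Emit:
servo_tool(targets="5.5 0 0 0 0 0 0;4 0 0 0 0 0 0;4 0 0 0 0 0 0;4 0 0 0 0 0 0;4 0 0 0 0 0 0")

```text
t: 14.0
eef_pos: [526.2, 34.9, -15.9]
orientation: [0.706, 0.708, 0.001, 0.001]
ft_force: [-0.6, 0.8, 5.2]
finger_gap: 48.5
finger_force: 30.9
```

Emit:
servo_tool(targets="4 0 0 -1 0 0 0;4 0 0 -2 0 0 0;4 0 0 -2.5 0 0 0;4 0 0 -2.5 0 0 0;4 0 0 -2 0 0 0;4 2 0.8 0 0 0 0;4 3 1.1 0 0 0 0;4 3 1 0 0 0 0")

```text
t: 14.8
eef_pos: [554.9, 115.5, 84.2]
orientation: [0.706, 0.708, 0.001, 0.001]
ft_force: [0.3, 0.8, -1.2]
finger_gap: 47.7
finger_force: 31.4
```

Emit:
servo_tool(targets="4 1.8 0.7 0 0 0 0;4 1 0.3 0 0 0 0;4 0 0 0 0 0 0;4 0 0 0 0 0 0;4 0 0 0 0 0 0")

```text
t: 15.3
eef_pos: [563.5, 142.0, 82.8]
orientation: [0.706, 0.708, -0.0, -0.0]
ft_force: [0.3, 0.2, -0.3]
finger_gap: 48.1
finger_force: 31.4
```

```bash
python3 w.py w8; python3 - <<'E'
from h import *
im=cv2.cvtColor(cv2.imread("pics/w8.png"),cv2.COLOR_BGR2RGB);d=np.load("pics/w8.npz");P=(d["p"],d["q"])
im[:215]=0  # keep the stand's foot out
h=blob(im,(14,75,90),(30,255,255),(276,258),60);e=cv2.fitEllipse(h);print(cv2.boundingRect(h),e)
print("ring mid",onz("wrist",e[0],P[0][2]+29,P),P[0])
s=cv2.cvtColor(camera("scene"),cv2.COLOR_RGB2BGR)
c=np.zeros((420,800,3),np.uint8);c[:,:400]=cv2.imread("pics/w8.png")[:,80:480];c[:,400:]=cv2.resize(s[100:240,190:323],(400,420))
cv2.imwrite("pics/p3.png",c)
E
```

```text
15.3 [563.5 142.   82.8] [[-0.002, 1.0, -0.001], [1.0, 0.002, -0.0], [-0.0, -0.001, -1.0]] [ 0.12  0.49 -0.28  0.8  -0.    1.69]
(225, 216, 103, 96) ((275.7274475097656, 259.22119140625), (103.37882995605469, 105.86014556884766), 172.54576110839844)
ring mid [564.08411623 142.73877809 111.84659259] [563.51380312 141.99052072  82.84659259]
```

View pics/p3.png

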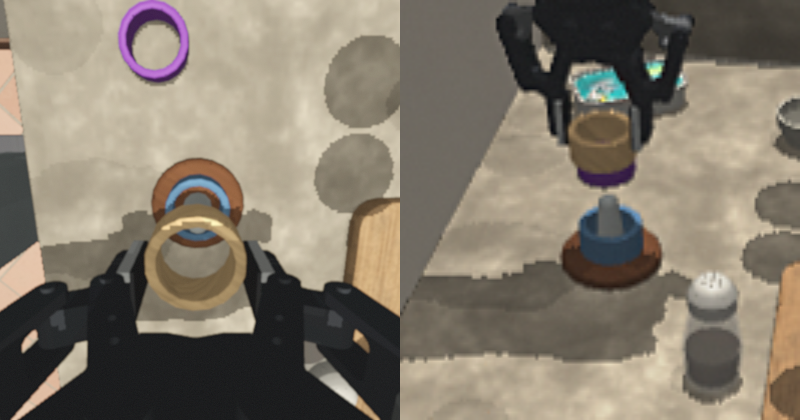

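The wooden ring is held level over the post. I nudge it 1.5 mm in each axis and lower it.

Emit:
servo_tool(targets="4 0.15 0.15 1 0 0 0;4 0 0 1.5 0 0 0;4 0 0 1.5 0 0 0;4 0 0 1 0 0 0;4 0 0 0.6 0 0 0;4 0 0 0.3 0 0 0;4 0 0 0 0 0 0;4 0 0 0 0 0 0")

```text
t: 16.2
eef_pos: [565.9, 144.6, 24.2]
orientation: [0.706, 0.708, 0.0, 0.0]
ft_force: [-0.4, -0.5, -0.1]
finger_gap: 48.0
finger_force: 31.4
```

Emit:
servo_tool(targets="4 0 0 0.1 0 0 0;4 0 0 0.1 0 0 0;4 0 0 0 0 0 0;4 0 0 0 0 0 0")

```text
t: 16.6
eef_pos: [565.5, 144.5, 21.9]
orientation: [0.706, 0.708, 0.0, 0.0]
ft_force: [0.8, 0.4, -0.9]
finger_gap: 48.2
finger_force: 31.4
```

Emit:
servo_tool(targets="4 0 0 0.1 0 0 0;4 0 0 0.1 0 0 0;4 0 0 0 0 0 0;4 0 0 0 0 0 0")

```text
t: 17.0
eef_pos: [565.6, 144.5, 20.1]
orientation: [0.706, 0.708, 0.0, 0.0]
ft_force: [-1.0, 0.2, 3.8]
finger_gap: 47.9
finger_force: 31.8
```

Contact came at the expected height. I release, rise and back off.

Emit:
servo_tool(targets="6 0 0 0 0 0 0;8 0 0 0 0 0 0;8 0 0 0 0 0 0;8 0 0 0 0 0 0;8 0 0 -2 0 0 0;8 0 0 -3 0 0 0;8 0 0 -3 0 0 0;8 0 0 -3 0 0 0")

```text
t: 17.8
eef_pos: [565.2, 144.5, 130.7]
orientation: [0.706, 0.708, -0.0, -0.0]
ft_force: [1.6, 0.0, 0.1]
finger_gap: 79.9
finger_force: 0.0
```

Emit:
servo_tool(targets="8 -2 0 0 0 0 0;8 -3 0 0 0 0 0;8 -3 0 0 0 0 0;8 -2 0 0 0 0 0;8 0 0 0 0 0 0;8 0 0 0 0 0 0")

```text
t: 18.4
eef_pos: [565.7, 44.4, 129.7]
orientation: [0.706, 0.708, 0.0, -0.0]
ft_force: [-0.0, 0.2, 0.6]
finger_gap: 80.2
finger_force: 0.0
```

```bash
python3 w.py w9; python3 - <<'E'
from h import *
s=cv2.cvtColor(camera("scene"),cv2.COLOR_RGB2BGR)
c=np.zeros((420,800,3),np.uint8);c[:,:400]=cv2.imread("pics/w9.png")[:,120:520];c[:,400:]=cv2.resize(s[140:290,180:323],(400,420))
cv2.imwrite("pics/p4.png",c)
E
```

```text
18.4 [565.7  44.4 129.7] [[-0.003, 1.0, -0.0], [1.0, 0.003, 0.001], [0.001, -0.0, -1.0]] [-0.05  0.42 -0.26  0.89  0.    1.52]
```

View pics/p4.png

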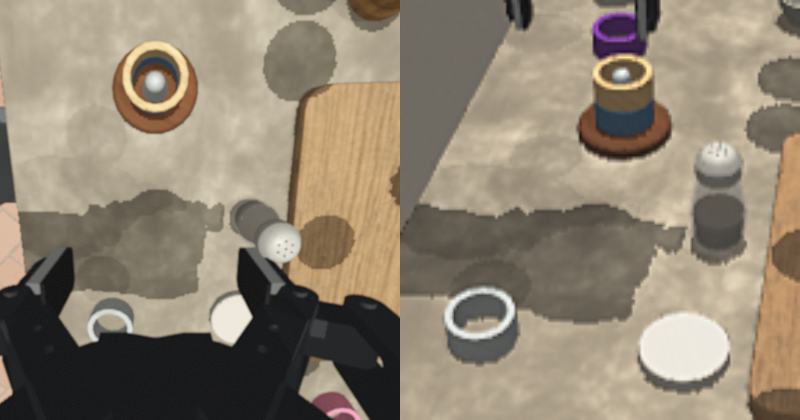

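Both rings are stacked flat on the post, at scene crop (623,95), and the steel ring is in place at (480,325). I hand in.

```bash
python3 -c "from rig import *;print(finish_job())"
```

```text
the job is handed in; nothing more can be done
None
```

The job is handed in: in the last pictures the blue ring sits flat on the foot with the wooden one flat on it, and the steel ring is where it lay; no verdict came back.

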